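# Tip the tray into the plain box

### The job

Pick up the small wooden tray by the grip bar above it, with the eraser and the sharpener lying on it, carry it level to the plain open box without partitions, and tip it so that both slide off its open front into that box. Leave the box standing where it is, and set the empty tray flat back down on the table.

Things in the scene. Friction and masses are not known exactly. Their poses are not given: they have to be found in the camera images.
- tray: Hand tray of pale wood, 140 (x) x 100 (y) mm, 0.16 kg, loose. Origin: centre of its underside; z up. Grey lined floor 5 mm thick. Open front edge without lip at x = -70 mm: things slide off there. Side walls 24 mm high, back wall (x = +67) 30 mm. Smooth: pieces lie still when level, slide at about 15 to 25 degrees; 45 to 50 degrees, front down, empties it.
- tray_grip (a point): Middle of the tray's grip bar, at x = 8, y = 0, z = 60 mm in the tray's frame (same axes), where the tray balances. The straight bar runs along the tray's x, from x = -40 to a square post at the back (x = 52 to 70 mm); it is 18 mm wide (y) and 22 mm high (z = 49 to 71 mm). Take it from above across its width.
- eraser: Block eraser, 20 x 42 x 13 mm, white with a blue sleeve, 20 g, lying loose on the tray. Origin: centre of its underside.
- sharpener: Grey metal pencil sharpener, 15 x 26 x 14 mm, 20 g, lying loose on the tray. Origin: centre of its underside.
- box: Plain open-topped reddish-brown wooden box without partitions, 150 (x) x 130 (y) x 60 mm high, walls and floor 6 mm, 0.6 kg, loose on the table. Origin: centre of its underside; z up. A similar, slightly smaller box with four compartments (not listed) stands nearby.
Mind the look-alikes: they are no part of the job. What is shaped like the eraser but yellow is not meant.

How it is judged:
By the outcome, as a careful person would: the job done as asked, in the order asked, and still so for the second after the job is handed in, with the robot touching nothing.
It also fails if it takes over 53 s, if anything falls off the work surface, if the arm or the gripper's body presses on something with over 40 N, if the wrist force passes 120 N, or if a joint passes its speed limit or range.

### The arm

A 6-joint arm with a two-finger parallel gripper is mounted at the origin on the work surface; the furniture and walls round the work are solid. World frame = base frame: x ahead of the robot, y to its left, z up, the work surface at z = 0. Lengths are in m, angles in degrees, forces in N, time in s.
With the tool pointing down it reaches from about 0.275 to 0.875 m from the base axis. Payload 12.5 kg.
Tool frame: the origin (TCP) lies midway between the tips of the shut fingers; the grasp point (between the pads) lies 19 mm behind it; z points along the fingers, y is the direction in which the jaws open and shut (so a half turn about z gives the same grasp; the last joint's range is limited). The gripper opens to 85 mm and grips with 20 to 120 N. Pads are 22 mm wide; open, the fingers measure 114 mm over their backs; the gripper's body (76 mm by 85 mm) begins 54 mm behind the grasp point. The pads swing forward as they close: fully open they stand 13 mm farther back than shut.
Start: joints at [-82.197, 20.094, 94.641, -0, 65.266, -4.847], TCP at [0.12, -0.537, 0.231] pointing down, gripper open.
Joint ranges: [-157.81, 157.81], [-45, 120.19], [0.68, 151.7], [-89.99, 269.99], [4.06, 180], [-164.3, 164.3]. Speed limits (degrees/s): [127.2, 127.2, 159.86, 180, 180, 180].

### API

Orientations are given as [roll, pitch, yaw] about the fixed x, y, z axes, in that order (R = Rz(yaw) Ry(pitch) Rx(roll)).
In Python, from rig import env gives the robot as it stands.
- The arm moves only by the tool move_arm, never from a script. Its arguments are lists of equal length, an entry for each row: "slide": the shift along the world's x, y, z in mm, a list of three; "turn": the turn, a rotation vector about the world's x, y, z in units of 6 degrees (1.0 is 6 degrees), a list of three. A call has 1 to 10 rows; each row is the pose to reach, as a shift and turn from the pose measured when the call began; what a row does not reach only later rows make up. A row lasts 1/10 s, in which the tool goes at most 50 mm and 8.59 degrees, less where a joint would pass 70% of its speed; a pose out of reach is approached as far as the arm can. A call with a gripper value outside its range is refused whole. "grip" is the closure, from 0 (fully open) to 1 (shut), set as the call begins (left out, the last holds). The fingers move at their own pace and stop on an object; the grip force is fixed at half the most. Time passes only in rows, so rows that repeat a pose let the fingers close. It gives the time, the measured TCP pose, the force and the opening at its end, in the units of the state.
- env.state(): the state, without advancing time (a new reading comes with each control period).
- env.camera(name): name is "side" or "top"; returns a dict with "color" (400x640x3 uint8, blue, green, red), "intrinsics" (3x3 intrinsics, pixels), "position" and "attitude" of the camera in the world. Camera axes: x right, y up, looking along -z (the intrinsics and any distortion apply to the point x, -y, -z); pixel columns grow to the right and rows downward; lengths in m; the calibration is good to about 2 mm. A picture is of the moment at which its call begins. There is no depth.
- env.job_done(): hands the job in, once; it reports no verdict.
The state is a dict: "clock": time; "joint_pos": joint angles; "joint_velocities": joint speeds; "effort": joint torques, N m; "tool_pos": TCP position; "orientation": TCP orientation; "contact_force": force on the tool from outside, world axes, zero at the start; "torque": the same for the moment, N m; "grip_width": finger opening in m.
Only numpy, scipy, OpenCV 4.12 (cv2) and the standard library are available. Lean on these libraries where they do the work, as an engineer would, in place of code of your own. Each camera call takes 0.05 s, during which the arm holds its last target.

## Working session

There is one attempt and no reset: what is moved stays moved. The work goes in short steps, Python scripts to look and compute and a tool call to move; the robot and the scene stay as the last step left them, time stands still between calls to the robot, and variables do not carry over. Pictures are saved under pics/ and viewed, and the job is handed in when it is done.

Besides the shell and the picture viewer there is one more tool, called after "Request:" by a JSON object that holds its "api" and its "payload", one argument or row to a line. move_arm: Moves the arm, as the interface text tells. Its arguments: {"type":"object","properties":{"slide":{"type":"array"},"turn":{"type":"array"},"grip":{"type":"number"}},"required":["slide","turn"]}

```bash
mkdir -p pics; ls; python3 - <<'E'
from rig import env
import cv2
s=env.state();print(s)
for n in("top","side"):
    c=env.camera(n);cv2.imwrite(f"pics/{n}0.png",c["color"]);print(n,c["intrinsics"],c["position"],c["attitude"],[k for k in c])
E
```

```text
pics
{'clock': 0.0, 'joint_pos': array([-8.21959444e+01,  2.01265908e+01,  9.46777617e+01, -1.98964345e-03,
        6.52650579e+01, -4.84762692e+00]), 'joint_velocities': array([ 0.01331573,  0.06928787,  0.06482475, -0.04645904, -0.00421302,
        0.02967591]), 'effort': array([-1.58838724e-03, -5.06102014e+01, -2.91404969e+01, -1.92325183e-04,
        4.55646936e-03, -4.26413294e-06]), 'tool_pos': array([ 0.12042997, -0.53630783,  0.2307315 ]), 'orientation': array([-1.79930685e+02, -4.06598046e-03,  1.26525137e+01]), 'contact_force': array([-0.27809948, -0.68187616,  0.36786702]), 'torque': array([ 0.06354451, -0.0382488 , -0.0123919 ]), 'grip_width': 0.08564245254225203}
top [[458.6266707    0.         327.06223876]
 [  0.         458.6266707  193.32854769]
 [  0.           0.           1.        ]] [0.34556093 0.08482871 1.02751058] [  7.78950703  -1.09675652 -88.56697109] ['color', 'intrinsics', 'position', 'attitude']
side [[464.83804745   0.         315.65596007]
 [  0.         464.83804745 198.33396876]
 [  0.           0.           1.        ]] [ 0.30886636 -0.7345216   0.47715091] [ 64.75021868  -1.41263193 -12.15033947] ['color', 'intrinsics', 'position', 'attitude']
```

View pics/top0.png

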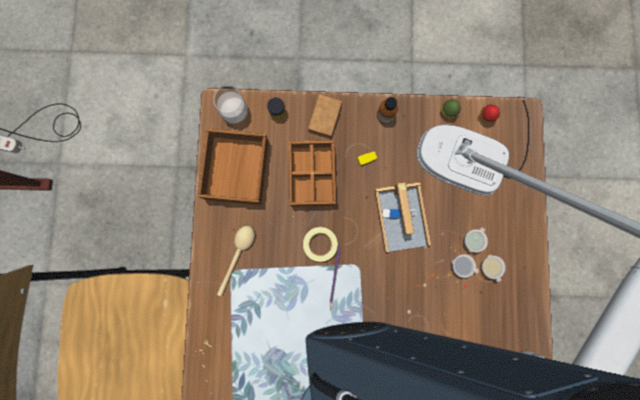

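View pics/side0.png

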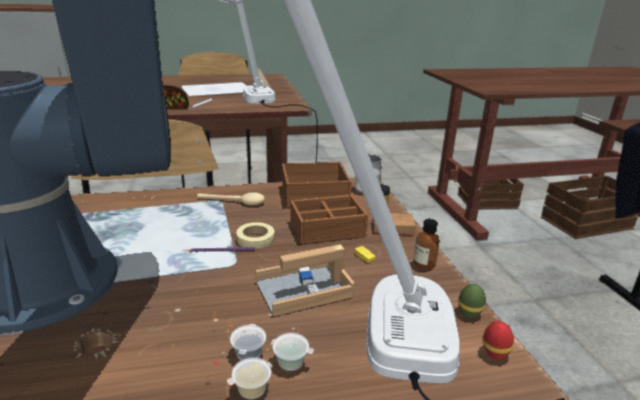

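Top view: the plain box is at about (235,168) and the partitioned look-alike at (313,173). The tray is at (403,217), with a blue/white eraser at (392,213). The yellow block at (367,158) is the decoy. I'll enlarge the tray and box regions.

```bash
cat > h.py <<'E'
import numpy as np,cv2
from scipy.spatial.transform import Rotation as R
def cam(c):
    return np.array(c["intrinsics"]),np.array(c["position"]),R.from_euler("xyz",c["attitude"],degrees=True).as_matrix()
def ray(c,u,v):
    K,p,A=cam(c);d=np.linalg.inv(K)@[u,v,1];return p,A@[d[0],-d[1],-d[2]]
def onz(c,u,v,z):
    p,d=ray(c,u,v);return p+d*(z-p[2])/d[2]
def tri(c1,a,c2,b):
    p,d=ray(c1,*a);q,e=ray(c2,*b);d/=np.linalg.norm(d);e/=np.linalg.norm(e)
    s=np.linalg.lstsq(np.c_[d,-e],q-p,rcond=None)[0];x=p+s[0]*d;y=q+s[1]*e
    return (x+y)/2,np.linalg.norm(x-y)
def proj(c,X):
    K,p,A=cam(c);x=A.T@(np.array(X)-p);u=K@[x[0],-x[1],-x[2]];return u[:2]/u[2]
E
python3 - <<'E'
import cv2,numpy as np
t=cv2.imread("pics/top0.png");s=cv2.imread("pics/side0.png")
a=cv2.resize(t[170:260,360:445],None,fx=6,fy=6,interpolation=cv2.INTER_CUBIC);
b=cv2.resize(s[235:320,245:365],None,fx=6,fy=6,interpolation=cv2.INTER_CUBIC)
cv2.imwrite("pics/ct.png",a);cv2.imwrite("pics/cs.png",b)
a=cv2.resize(t[120:220,190:350],None,fx=4,fy=4,interpolation=cv2.INTER_CUBIC);
b=cv2.resize(s[150:245,260:420],None,fx=4,fy=4,interpolation=cv2.INTER_CUBIC);
cv2.imwrite("pics/cb.png",np.vstack([a,b])[:, :][:780] if 0 else cv2.resize(np.vstack([a,b]),None,fx=.75,fy=.75))
E
```

```text
(no output)
```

View pics/ct.png

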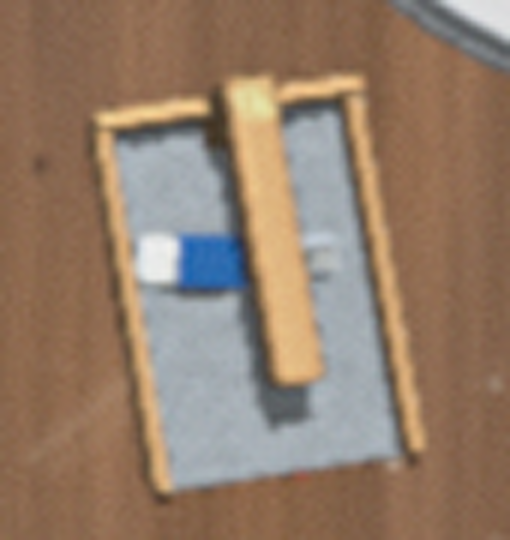

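View pics/cs.png

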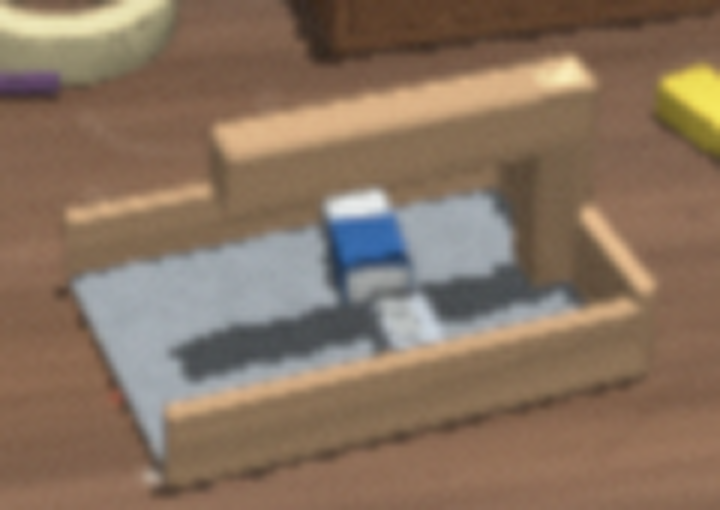

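View pics/cb.png

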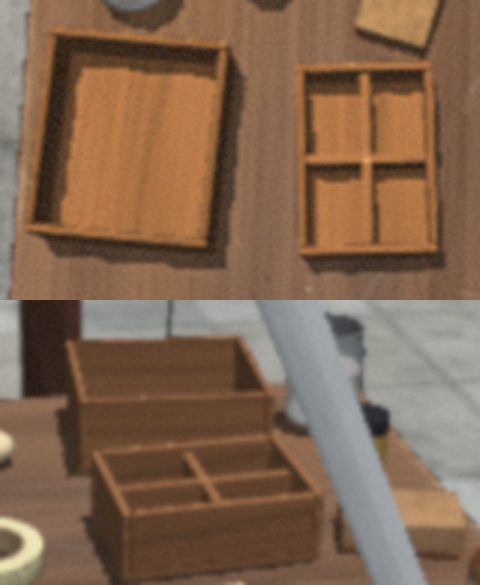

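```bash
cat > m.py <<'E'
from rig import env
from h import *
t=env.camera("top");s=env.camera("side")
T=lambda u,v:(360+(u+.5)/6-.5,170+(v+.5)/6-.5)
S=lambda u,v:(245+(u+.5)/6-.5,235+(v+.5)/6-.5)
# side: cam at -y, looking +y; +x to right. bar front face left-> corners
print("bar")
for n,a,b in(("front +y",(273,385),(213,130)),("front -y",(325,375),(235,162)),("back +y",(222,82),(572,58)),("back -y",(273,78),(597,85)),
  ("tray front+y wall top",(158,488),(66,214)),("tray front -y wall top",(420,452),(168,410)),("back -y wall top",(363,80),(655,290))):
    P,e=tri(t,T(*a),s,S(*b));print(n,(P*1000).round(1),round(e*1000,1),"onz71",(onz(t,*T(*a),.071)*1000).round(1))
B=lambda u,v:(190+(u+.5)/3-.5,120+(v+.5)/3-.5)
C=lambda u,v:(260+(u+.5)/3-.5,150+(v-300+.5)/3-.5)
print("box")
cs=[((52,32),(240,337)),((228,45),(270,402)),((208,247),(78,403)),((27,232),(68,342))]
for a,b in cs:
    P,e=tri(t,B(*a),s,C(*b));print((P*1000).round(1),round(e*1000,1),"onz60",(onz(t,*B(*a),.06)*1000).round(1))
print("compart rim",[ (onz(t,*B(*a),.05)*1000).round() for a in((298,66),(433,64),(438,252),(300,252))])
print("tray floor",[ (onz(t,*T(*a),.005)*1000).round() for a in((160,492),(405,458))])
print("lamp?",[ (onz(t,*a,.05)*1000).round() for a in((419,150),(450,195))])
E
python3 m.py
```

```text
bar
front +y [397.  -95.7  68.4] 1.2 onz71 [396.2 -95.1  71. ]
front -y [ 400.6 -113.7   69.3] 0.6 onz71 [ 400.2 -113.3   71. ]
back +y [502.9 -77.2  69.4] 0.3 onz71 [502.5 -76.9  71. ]
back -y [504.9 -95.1  70.9] 1.0 onz71 [504.4 -94.9  71. ]
tray front+y wall top [360.  -62.3  23.5] 0.6 onz71 [359.7 -55.3  71. ]
tray front -y wall top [ 376.2 -157.5   25. ] 0.9 onz71 [ 374.4 -146.4   71. ]
back -y wall top [ 512.  -136.1   29.8] 1.2 onz71 [ 504.6 -126.8   71. ]
box
[610.2 332.4  58.6] 2.7 onz60 [608.4 332.3  60. ]
[603.3 206.5  53.7] 2.1 onz60 [602.7 205.5  60. ]
[455.2 213.4  59.7] 1.3 onz60 [455.8 213.3  60. ]
[464.6 341.1  59.1] 2.9 onz60 [463. 341.  60.]
compart rim [array([591., 155.,  50.]), array([596.,  57.,  50.]), array([458.,  50.,  50.]), array([455., 149.,  50.])]
tray floor [array([359., -66.,   5.]), array([ 374., -157.,    5.])]
lamp? [array([ 581., -129.,   50.]), array([ 483., -196.,   50.])]
```

```bash
python3 - <<'E'
from rig import env
from h import *
t=env.camera("top");s=env.camera("side")
# lamp pole: plane through side-view line
p,d1=ray(s,410,280);_,d2=ray(s,300,12);n=np.cross(d1,d2)
for u,v in((475,154),(520,174),(580,200),(635,226)):
    q,d=ray(t,u,v);print("pole",((q+d*(n@(p-q))/(n@d))*1000).round())
for nm,a,b in(("jar",(229,92),(375,160)),("bottle",(391,103),(430,224)),("green ball",(452,104),(472,287)),("dark jar",(276,100),(384,188))):
    P,e=tri(t,a,s,b);print(nm,(P*1000).round(),round(e*1000,1))
st=env.state();print(st["clock"],st["tool_pos"],st["orientation"])
E
```

```text
pole [ 568. -241.   82.]
pole [ 503. -279.  210.]
pole [ 442. -318.  330.]
pole [ 396. -337.  423.]
jar [689. 286.  77.] 1.2
bottle [673. -62.  85.] 0.1
green ball [ 687. -203.   48.] 3.8
dark jar [683. 188.  46.] 6.0
0.3 [ 0.12047102 -0.53651585  0.23110414] [-1.79977250e+02 -5.78001063e-04  1.26538784e+01]
```

```bash
python3 - <<'E'
import cv2
t=cv2.imread("pics/top0.png");cv2.imwrite("pics/lamp.png",cv2.resize(t[180:400,300:640],None,fx=2.3,fy=2.3))
E
```

```text
(no output)
```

View pics/lamp.png

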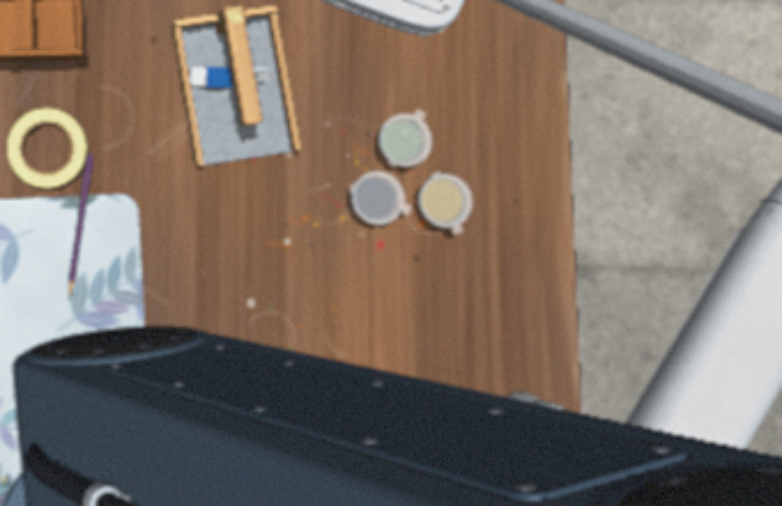

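```bash
python3 - <<'E'
from rig import env
from h import *
t=env.camera("top")
a=np.array([568,-241,82.]);b=np.array([396,-337,423.])
for z in(.45,.5,.55,.6,.65,.7,.75):
    P=onz(t,602,362,z)*1000;Q=onz(t,640,302,z)*1000;L=(onz(t,574,365,z)-onz(t,625,279,z));L/=np.linalg.norm(L)
    w=onz(t,630,369,z)-onz(t,574,363,z)
    k=(z*1000-a[2])/(b[2]-a[2]);pp=a+k*(b-a)
    print(z,P.round()[:2],Q.round()[:2],"pole",pp.round()[:2],"dist pole from axis",round(np.cross(L[:2],(pp-P)[:2])), "w",round(abs(np.cross(L[:2],w[:2]))*1000))
E
```

```text
<stdin>:9: DeprecationWarning: Arrays of 2-dimensional vectors are deprecated. Use arrays of 3-dimensional vectors instead. (deprecated in NumPy 2.0)
Traceback (most recent call last):
TypeError: type numpy.ndarray doesn't define __round__ method
```

```bash
python3 - <<'E'
from rig import env
from h import *
t=env.camera("top")
a=np.array([568,-241,82.]);b=np.array([396,-337,423.])
cr=lambda a,b:a[0]*b[1]-a[1]*b[0]
for z in(.45,.5,.55,.6,.65,.7,.75):
    P=onz(t,602,362,z)*1000;Q=onz(t,640,302,z)*1000;L=(onz(t,574,365,z)-onz(t,625,279,z));L/=np.linalg.norm(L)
    w=onz(t,630,369,z)-onz(t,574,363,z)
    k=(z*1000-a[2])/(b[2]-a[2]);pp=a+k*(b-a)
    print(z,P.round()[:2],Q.round()[:2],"pole",pp.round()[:2],"dist pole from axis",cr(L,pp-P).round(), "w",abs(cr(L,w)*1000).round())
E
```

```text
0.45 [ 226. -266.] [ 299. -318.] pole [ 382. -345.] dist pole from axis -21.0 w 60.0
0.5 [ 236. -235.] [ 303. -283.] pole [ 357. -359.] dist pole from axis 36.0 w 55.0
0.55 [ 247. -205.] [ 307. -248.] pole [ 332. -373.] dist pole from axis 93.0 w 50.0
0.6 [ 257. -175.] [ 311. -213.] pole [ 307. -387.] dist pole from axis 149.0 w 45.0
0.65 [ 267. -144.] [ 315. -178.] pole [ 282. -401.] dist pole from axis 206.0 w 40.0
0.7 [ 278. -114.] [ 319. -144.] pole [ 256. -415.] dist pole from axis 263.0 w 34.0
0.75 [288. -84.] [ 323. -109.] pole [ 231. -429.] dist pole from axis 319.0 w 29.0
```

Request:
{"api": "move_arm", "payload": {
  "slide": [
    [-36,-3,10],
    [-72,-7,20],
    [-108,-10,30],
    [-143,-13,40],
    [-143,-13,40]
  ],
  "turn": [
    [0,0,-0.6],
    [0,0,-1.2],
    [0,0,-1.9],
    [0,0,-2.5],
    [0,0,-2.5]
  ]
}}

```text
clock: 0.9
tool_pos: [-0.0259, -0.5503, 0.2725]
orientation: [179.9, 0.1, -2.7]
contact_force: [0.3, -0.4, 0.5]
grip_width: 0.0856
```

```bash
python3 - <<'E'
from rig import env
import cv2
s=env.state();print(s["clock"],s["joint_pos"],s["tool_pos"],s["orientation"],s["contact_force"])
for n in("top","side"):
    c=env.camera(n);cv2.imwrite(f"pics/{n}1.png",c["color"])
E
```

```text
0.9 [-9.75150759e+01  1.78687393e+01  9.17178985e+01 -4.23947737e-02
  7.02878001e+01 -4.84845282e+00] [-0.02587469 -0.55026791  0.27248487] [ 1.79878268e+02  5.04108507e-02 -2.65242078e+00] [ 0.33541192 -0.42166899  0.54611373]
```

View pics/top1.png

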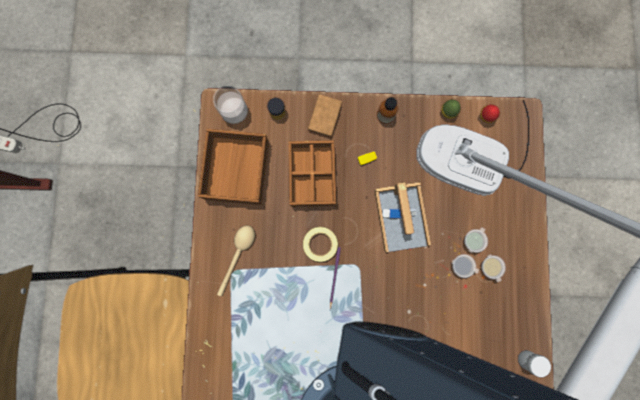

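View pics/side1.png

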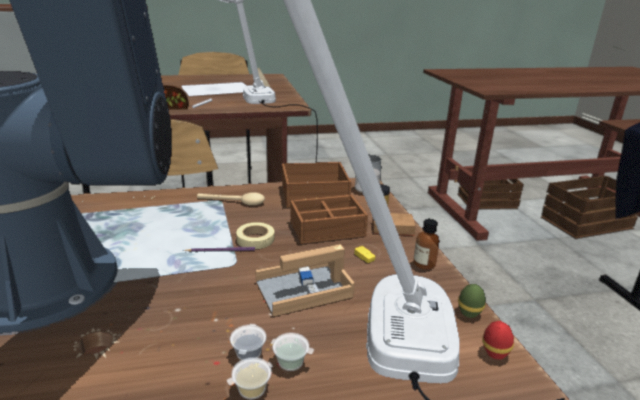

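```bash
python3 - <<'E'
import cv2
t=cv2.imread("pics/side1.png");cv2.imwrite("pics/bg.png",cv2.resize(t[0:110,190:310],None,fx=6,fy=5,interpolation=cv2.INTER_CUBIC))
E
```

```text
(no output)
```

View pics/bg.png

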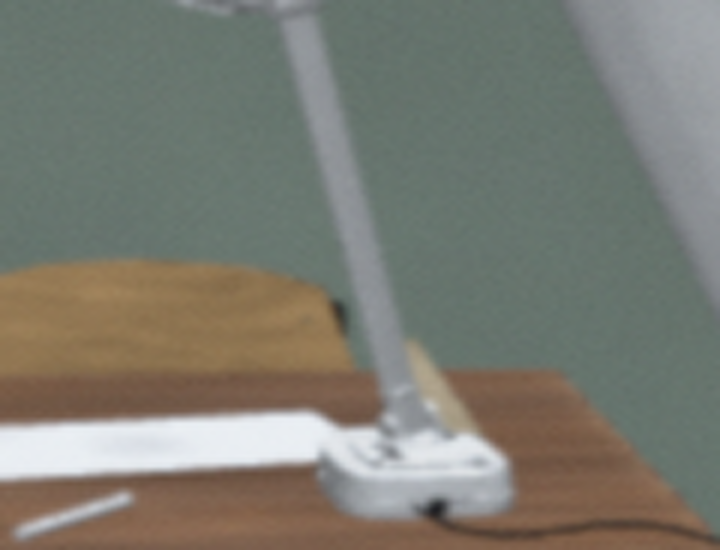

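Request:
{"api": "move_arm", "payload": {
  "slide": [
    [0,12,40],
    [1,25,83],
    [2,40,126],
    [3,57,170],
    [4,75,213],
    [5,95,256],
    [6,115,300],
    [7,135,343],
    [7,150,386],
    [7,160,425]
  ],
  "turn": [
    [0,0,0],
    [0,0,0],
    [0,0,0],
    [0,0,0],
    [0,0,0],
    [0,0,0],
    [0,0,0],
    [0,0,0],
    [0,0,0],
    [0,0,0]
  ]
}}

```text
clock: 2.0
tool_pos: [-0.0148, -0.388, 0.6983]
orientation: [179.9, -0.0, -2.3]
contact_force: [1.0, -0.4, 0.5]
grip_width: 0.0855
```

```bash
python3 - <<'E'
from rig import env
import cv2
s=env.state();print(s["clock"],s["joint_pos"].round(2),s["tool_pos"],s["orientation"],s["contact_force"])
for n in("top",):
    c=env.camera(n);cv2.imwrite(f"pics/{n}2.png",c["color"])
E
```

```text
2.0 [-9.9080e+01  3.3000e-01  5.4750e+01  3.0000e-02  1.2484e+02 -6.8000e+00] [-0.0148236  -0.38796587  0.6982897 ] [ 1.79928880e+02 -1.30118863e-02 -2.26223386e+00] [ 0.95727246 -0.41127569  0.54038354]
```

View pics/top2.png

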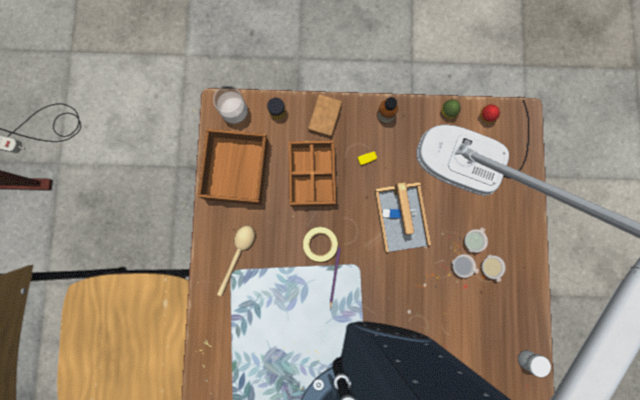

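Request:
{"api": "move_arm", "payload": {
  "slide": [
    [42,1,0],
    [82,6,0],
    [122,15,0],
    [160,28,0],
    [197,45,0],
    [232,66,0],
    [264,91,0],
    [294,118,0],
    [321,149,0],
    [344,182,0]
  ],
  "turn": [
    [0,0,0.2],
    [0,0,0.4],
    [0,0,0.6],
    [0,0,0.8],
    [0,0,1.0],
    [0,0,1.2],
    [0,0,1.4],
    [0,0,1.6],
    [0,0,1.8],
    [0,0,2.05]
  ]
}}

```text
clock: 3.05
tool_pos: [0.331, -0.2026, 0.7027]
orientation: [179.6, 0.1, 10.2]
contact_force: [0.5, -0.6, -0.2]
grip_width: 0.0856
```

```bash
python3 - <<'E'
from rig import env
import cv2
s=env.state();print(s["clock"],s["joint_pos"].round(2),s["tool_pos"],s["orientation"],s["contact_force"])
for n in("top",):
    c=env.camera(n);cv2.imwrite(f"pics/{n}3.png",c["color"])
E
```

```text
3.05 [-38.13   0.53  53.89  -0.41 125.33  41.42] [ 0.33098128 -0.20260135  0.70266671] [1.79595446e+02 8.47896604e-02 1.02169199e+01] [ 0.53484212 -0.58757662 -0.15519168]
```

View pics/top3.png

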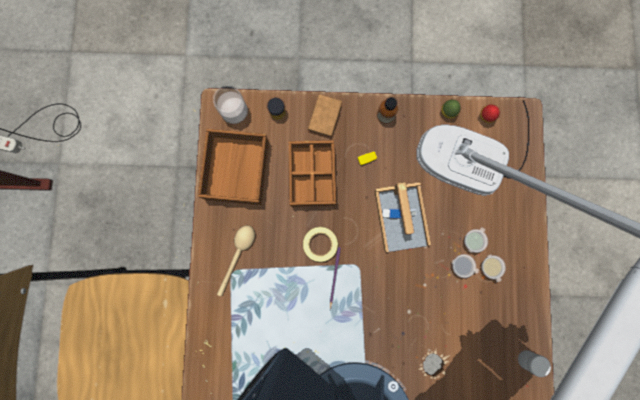

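Request:
{"api": "move_arm", "payload": {
  "slide": [
    [15,30,-15],
    [35,72,-38],
    [55,114,-60],
    [75,156,-83],
    [95,198,-105],
    [115,240,-127],
    [136,283,-150],
    [157,325,-172],
    [177,367,-194],
    [197,408,-216]
  ],
  "turn": [
    [0,0,-0.2],
    [0,0,-0.4],
    [0,0,-0.6],
    [0,0,-0.8],
    [0,0,-1.0],
    [0,0,-1.2],
    [0,0,-1.4],
    [0,0,-1.6],
    [0,0,-1.8],
    [0,0,-2.0]
  ]
}}

```text
clock: 4.1
tool_pos: [0.5236, 0.1997, 0.4923]
orientation: [179.6, 0.0, -1.4]
contact_force: [0.3, 0.4, 0.3]
grip_width: 0.0858
```

```bash
python3 - <<'E'
from rig import env
s=env.state();print(s["clock"],s["joint_pos"].round(2),s["tool_pos"],s["orientation"],s["contact_force"])
E
```

```text
4.1 [ 16.29  14.29  66.96  -0.37  98.88 107.6 ] [0.5235985  0.1996827  0.49233584] [ 1.79615098e+02  1.99408625e-02 -1.37440550e+00] [0.26099962 0.44143399 0.31865254]
```

Request:
{"api": "move_arm", "payload": {
  "slide": [
    [7,7,-20],
    [15,15,-50],
    [23,23,-85],
    [31,31,-120],
    [39,39,-155],
    [47,47,-190],
    [55,55,-225],
    [63,63,-260],
    [71,70,-290],
    [71,70,-290]
  ],
  "turn": [
    [-0.04,-0.9,0],
    [-0.08,-1.8,0],
    [-0.12,-2.7,0],
    [-0.16,-3.6,0],
    [-0.2,-4.5,0],
    [-0.24,-5.4,0],
    [-0.3,-6.3,0],
    [-0.34,-7.2,0],
    [-0.38,-8.0,0],
    [-0.38,-8.0,0]
  ]
}}

```text
clock: 5.1
tool_pos: [0.6102, 0.264, 0.2305]
orientation: [177.6, -43.9, 1.4]
contact_force: [-1.0, -0.1, -0.1]
grip_width: 0.0855
```

```bash
python3 - <<'E'
from rig import env
from h import *
s=env.state();print(s["clock"],s["joint_pos"].round(2),s["tool_pos"],s["orientation"],s["contact_force"])
print(R.from_euler("xyz",s["orientation"],degrees=True).as_matrix().round(3))
c=env.camera("top");cv2.imwrite("pics/top4.png",c["color"])
E
```

```text
5.1 [ 27.11  21.   105.4  -57.07  23.78 164.1 ] [0.61024723 0.26399529 0.23051324] [177.60923076 -43.93926151   1.39773542] [-0.97505999 -0.12693759 -0.08696868]
[[ 0.72  -0.005  0.694]
 [ 0.018 -1.    -0.025]
 [ 0.694  0.03  -0.719]]
```

View pics/top4.png

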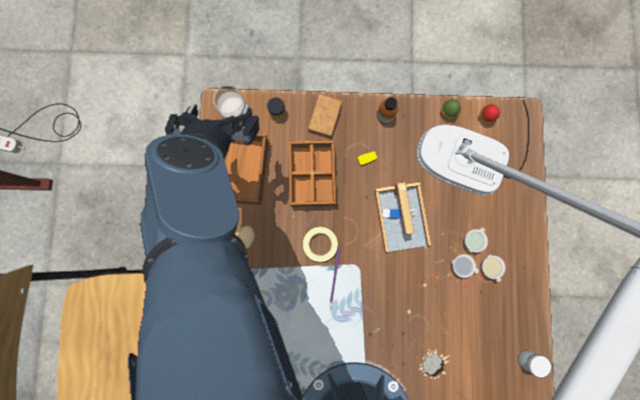

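```bash
cat > d.py <<'E'
import sys
from rig import env
from h import *
a=[float(x) for x in sys.argv[1:]]  # x y z mm, roll pitch yaw
s=env.state()
Rc=R.from_euler("xyz",s["orientation"],degrees=True);Rt=R.from_euler("xyz",a[3:],degrees=True)
print(s["clock"],"q",s["joint_pos"].round(1),"slide",(np.array(a[:3])-s["tool_pos"]*1000).round(1),"turn",(np.degrees((Rt*Rc.inv()).as_rotvec())/6).round(2))
E
python3 d.py 560 200 380 180 0 0
```

```text
5.15 q [ 27.1  20.8 105.3 -56.7  23.9 164.3] slide [-50.2 -63.7 147.6] turn [0.26 7.33 0.03]
```

Request:
{"api": "move_arm", "payload": {
  "slide": [
    [-7,0,25],
    [-14,0,50],
    [-21,-10,75],
    [-28,-22,100],
    [-35,-38,125],
    [-42,-52,148],
    [-50,-64,148],
    [-50,-64,148]
  ],
  "turn": [
    [0.04,1.0,0],
    [0.08,2.1,0],
    [0.12,3.2,0],
    [0.16,4.3,0],
    [0.2,5.4,0],
    [0.24,6.5,0],
    [0.26,7.33,0.03],
    [0.26,7.33,0.03]
  ]
}}

```text
clock: 5.95
tool_pos: [0.5599, 0.1999, 0.3821]
orientation: [-179.7, 0.1, -0.1]
contact_force: [-0.6, 0.8, -0.0]
grip_width: 0.0858
```

```bash
python3 d.py 500 60 300 180 0 85
```

```text
5.95 q [ 15.   19.   75.1   0.3  85.8 105.2] slide [ -59.9 -139.9  -82.1] turn [-0.03 -0.04 14.19]
```

Request:
{"api": "move_arm", "payload": {
  "slide": [
    [-6,-14,-8],
    [-12,-28,-16],
    [-18,-42,-24],
    [-24,-56,-32],
    [-30,-70,-40],
    [-36,-84,-48],
    [-42,-98,-56],
    [-48,-112,-64],
    [-54,-126,-73],
    [-60,-140,-82]
  ],
  "turn": [
    [0,0,1.4],
    [0,0,2.8],
    [0,0,4.2],
    [0,0,5.6],
    [0,0,7.0],
    [0,0,8.4],
    [0,0,9.8],
    [0,0,11.2],
    [0,0,12.6],
    [0,0,14.0]
  ]
}}

```text
clock: 6.95
tool_pos: [0.4991, 0.0611, 0.3001]
orientation: [-179.8, -0.1, 84.2]
contact_force: [-0.1, -0.7, 0.1]
grip_width: 0.0852
```

```bash
python3 d.py 445 -97 200 180 0 165
```

```text
6.95 q [ 1.6 11.4 96.2  0.1 72.5  7.4] slide [ -54.1 -158.1 -100.1] turn [-0.   -0.03 13.47]
```

Request:
{"api": "move_arm", "payload": {
  "slide": [
    [-6,-16,-10],
    [-12,-32,-20],
    [-18,-48,-30],
    [-24,-64,-40],
    [-30,-80,-50],
    [-36,-96,-60],
    [-42,-112,-70],
    [-48,-128,-80],
    [-54,-144,-90],
    [-54,-158,-100]
  ],
  "turn": [
    [0,0,1.4],
    [0,0,2.8],
    [0,0,4.2],
    [0,0,5.6],
    [0,0,7.0],
    [0,0,8.4],
    [0,0,9.8],
    [0,0,11.2],
    [0,0,12.6],
    [0,0,14.0]
  ]
}}

```text
clock: 7.95
tool_pos: [0.4445, -0.0959, 0.2001]
orientation: [-180.0, 0.0, 168.4]
contact_force: [-0.1, -0.0, -0.3]
grip_width: 0.0855
```

```bash
python3 d.py 445 -97 100 180 0 190
```

```text
7.95 q [-1.800e+01  1.240e+01  1.101e+02 -1.000e-01  5.740e+01 -9.640e+01] slide [   0.5   -1.1 -100.1] turn [0.01 0.01 3.6 ]
```

Request:
{"api": "move_arm", "payload": {
  "slide": [
    [0,0,-12],
    [0,0,-30],
    [0,0,-48],
    [0,0,-66],
    [0.5,-1,-84],
    [0.5,-1,-100],
    [0.5,-1,-100]
  ],
  "turn": [
    [0,0,0.7],
    [0,0,1.4],
    [0,0,2.1],
    [0,0,2.8],
    [0,0,3.6],
    [0,0,3.6],
    [0,0,3.6]
  ]
}}

```text
clock: 8.65
tool_pos: [0.4441, -0.0953, 0.099]
orientation: [179.9, 0.0, -170.1]
contact_force: [-0.2, -0.6, 0.3]
grip_width: 0.0854
```

```bash
python3 d.py 445 -96.5 41 180 0 190; python3 - <<'E'
from rig import env
from h import *
s=env.camera("side");t=env.camera("top")
a=cv2.resize(s["color"][150:340,200:400],None,fx=3,fy=3);cv2.imwrite("pics/s5.png",a)
E
```

```text
8.65 q [-1.800e+01  2.190e+01  1.149e+02  1.000e-01  4.320e+01 -1.180e+02] slide [  0.9  -1.2 -58. ] turn [-0.01  0.    0.01]
```

View pics/s5.png

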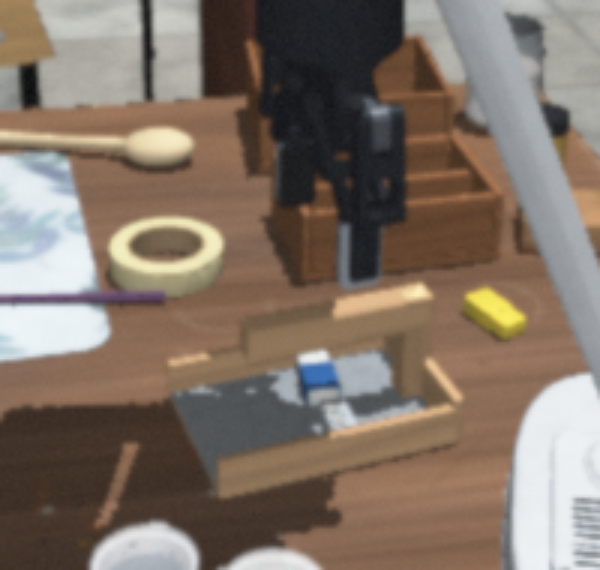

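The gripper's jaws stand above the bar (near finger tip at crop (360,280)), aligned with the tray, and both pieces are still lying on it. I'll descend and close.

Request:
{"api": "move_arm", "payload": {
  "slide": [
    [1,-1,-10],
    [1,-1,-22],
    [1,-1,-34],
    [1,-1,-46],
    [1,-1,-54],
    [1,-1,-58],
    [1,-1,-58]
  ],
  "turn": [
    [0,0,0],
    [0,0,0],
    [0,0,0],
    [0,0,0],
    [0,0,0],
    [0,0,0],
    [0,0,0]
  ]
}}

```text
clock: 9.45
tool_pos: [0.4459, -0.097, 0.0421]
orientation: [-180.0, 0.1, -170.1]
contact_force: [-0.5, -0.7, -0.4]
grip_width: 0.0853
```

Request:
{"api": "move_arm", "payload": {
  "slide": [
    [0,0,0],
    [0,0,0],
    [0,0,0],
    [0,0,0],
    [0,0,0],
    [0,0,0],
    [0,0,0],
    [0,0,0],
    [0,0,0],
    [0,0,0]
  ],
  "turn": [
    [0,0,0],
    [0,0,0],
    [0,0,0],
    [0,0,0],
    [0,0,0],
    [0,0,0],
    [0,0,0],
    [0,0,0],
    [0,0,0],
    [0,0,0]
  ],
  "grip": 1.0
}}

```text
clock: 10.45
tool_pos: [0.4461, -0.097, 0.0424]
orientation: [-180.0, 0.1, -170.1]
contact_force: [-1.8, -0.7, 6.4]
grip_width: 0.0168
```

```bash
python3 d.py 445 -96.5 191 180 0 190; python3 - <<'E'
from rig import env
from h import *
s=env.camera("side");print(env.state()["contact_force"],env.state()["grip_width"])
a=cv2.resize(s["color"][150:340,200:400],None,fx=3,fy=3);cv2.imwrite("pics/s6.png",a)
E
```

```text
10.45 q [ -18.1   28.5  116.     0.    35.5 -118.1] slide [ -1.1   0.5 148.6] turn [0.   0.02 0.01]
[-1.50239943  0.64291326  5.09871213] 0.017147024336096505
```

View pics/s6.png

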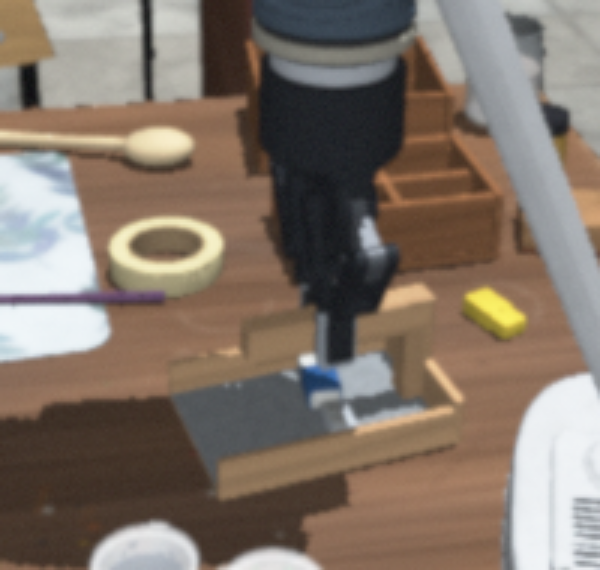

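The bar is gripped (17 mm opening) and the tray hasn't moved. Lifting gently.

Request:
{"api": "move_arm", "payload": {
  "slide": [
    [0,0,3],
    [0,0,9],
    [0,0,18],
    [0,0,30],
    [0,0,44],
    [0,0,60],
    [0,0,76],
    [0,0,90],
    [0,0,100],
    [0,0,104]
  ],
  "turn": [
    [0,0,0],
    [0,0,0],
    [0,0,0],
    [0,0,0],
    [0,0,0],
    [0,0,0],
    [0,0,0],
    [0,0,0],
    [0,0,0],
    [0,0,0]
  ]
}}

```text
clock: 11.5
tool_pos: [0.4465, -0.0972, 0.1478]
orientation: [-179.9, 0.2, -170.0]
contact_force: [0.7, -0.4, -2.4]
grip_width: 0.0166
```

```bash
python3 d.py 445 -96.5 191 180 0 190; python3 - <<'E'
from rig import env
from h import *
s=env.camera("side");print(env.state()["contact_force"],env.state()["torque"],env.state()["grip_width"])
a=cv2.resize(s["color"][110:310,200:400],None,fx=3,fy=3);cv2.imwrite("pics/s7.png",a)
E
```

```text
11.5 q [ -18.1   17.1  112.7    0.    50.  -118.1] slide [-1.5  0.7 43.2] turn [0.01 0.03 0.01]
[ 1.10461404 -0.33562665 -1.39428309] [ 0.02593039 -0.02088222  0.03469203] 0.016928687491498656
```

View pics/s7.png

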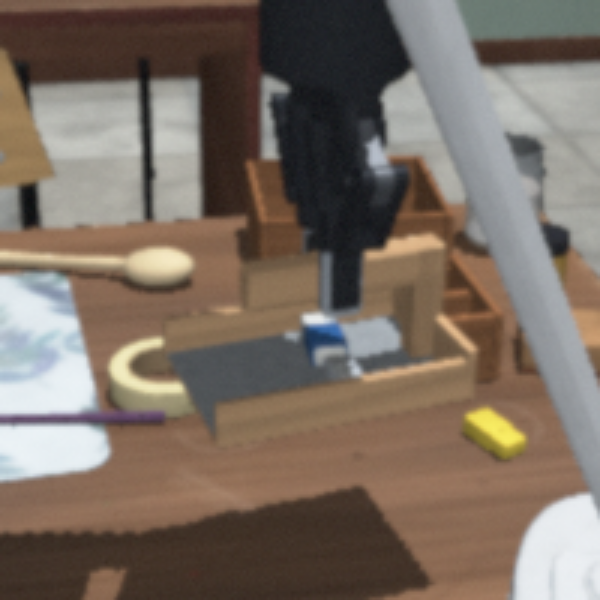

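Request:
{"api": "move_arm", "payload": {
  "slide": [
    [2,5,0],
    [5,13,1],
    [9,25,2],
    [15,41,4],
    [21,59,5],
    [28,79,6],
    [34,96,7],
    [39,110,8],
    [42,119,8],
    [44,123,8]
  ],
  "turn": [
    [0,0,0],
    [0,0,0],
    [0,0,0],
    [0,0,0],
    [0,0,0],
    [0,0,0],
    [0,0,0],
    [0,0,0],
    [0,0,0],
    [0,0,0]
  ]
}}

```text
clock: 12.55
tool_pos: [0.4905, 0.027, 0.1554]
orientation: [-179.9, 0.1, -170.0]
contact_force: [-0.9, 0.3, -2.3]
grip_width: 0.0169
```

Request:
{"api": "move_arm", "payload": {
  "slide": [
    [2,5,0],
    [5,13,0],
    [9,25,0],
    [15,41,0],
    [21,59,0],
    [28,79,0],
    [34,96,0],
    [39,110,0],
    [42,119,0],
    [44,123,0]
  ],
  "turn": [
    [0,0,0],
    [0,0,0],
    [0,0,0],
    [0,0,0],
    [0,0,0],
    [0,0,0],
    [0,0,0],
    [0,0,0],
    [0,0,0],
    [0,0,0]
  ]
}}

```text
clock: 13.55
tool_pos: [0.5346, 0.1508, 0.1553]
orientation: [-179.9, 0.1, -169.9]
contact_force: [-0.6, -0.5, -2.2]
grip_width: 0.0173
```

```bash
python3 d.py 578 273 156 180 0 190; python3 - <<'E'
from rig import env
from h import *
s=env.camera("side");print(env.state()["contact_force"],env.state()["grip_width"])
a=cv2.resize(s["color"][80:300,180:420],None,fx=2.7,fy=2.7);cv2.imwrite("pics/s8.png",a)
E
```

```text
13.55 q [ 11.   25.8  98.   -0.1  56.1 -89. ] slide [ 43.4 122.2   0.7] turn [ 0.01  0.03 -0.01]
[-0.10487061  0.22919808 -2.25444862] 0.0171707532497407
```

View pics/s8.png

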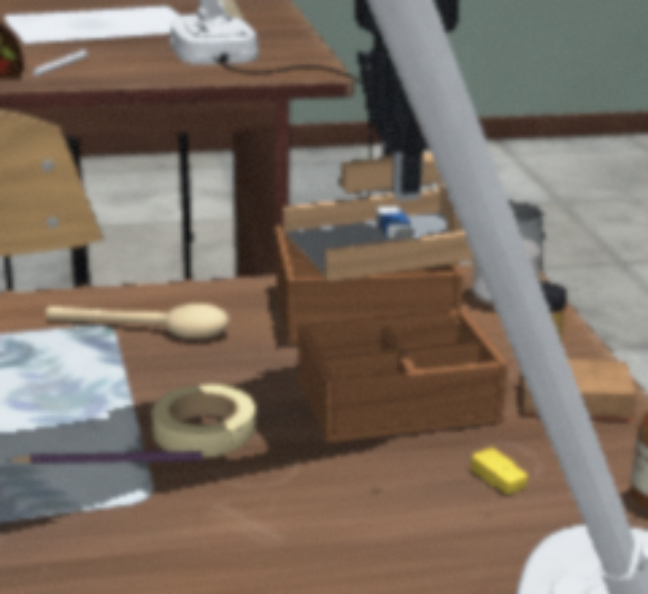

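Request:
{"api": "move_arm", "payload": {
  "slide": [
    [2,5,0],
    [5,13,0],
    [9,25,0],
    [15,41,0],
    [21,59,0],
    [28,79,0],
    [34,96,0],
    [39,110,0],
    [42,119,0],
    [43,122,0]
  ],
  "turn": [
    [0,0,0],
    [0,0,0],
    [0,0,0],
    [0,0,0],
    [0,0,0],
    [0,0,0],
    [0,0,0],
    [0,0,0],
    [0,0,0],
    [0,0,0]
  ]
}}

```text
clock: 14.6
tool_pos: [0.5779, 0.2738, 0.1551]
orientation: [-179.9, 0.2, -169.9]
contact_force: [0.3, 0.0, -1.5]
grip_width: 0.0173
```

```bash
python3 d.py 578 273 156 180 0 190; python3 - <<'E'
from rig import env
from h import *
s=env.state();p=s["tool_pos"]*1000;print(p,s["contact_force"])
Rc=R.from_euler("xyz",s["orientation"],degrees=True).as_matrix();g=p-19*Rc[:,2]
y=np.array([-np.sin(np.radians(10)),np.cos(np.radians(10)),0])
for th in(6,12,18,24,30,36,42,48):
    Q=R.from_rotvec(-np.radians(th)*y).as_matrix();tz=Q@Rc[:,2];tx=Q@[np.cos(np.radians(10)),np.sin(np.radians(10)),0]
    gt=np.array([578,273,175]);print(th,"slide",(gt+19*tz-p).round(1),"turn",(-th/6*y).round(2),"edge",(gt-78*tx+(60)*tz).round())
t=env.camera("top");a=cv2.resize(t["color"][60:260,170:370],None,fx=3,fy=3);cv2.imwrite("pics/t9.png",a)
E
```

```text
14.6 q [ 21.2  33.8  84.5  -0.1  61.5 -78.8] slide [ 0.1 -0.8  0.9] turn [ 0.    0.03 -0.01]
[577.91786416 273.82530974 155.09415822] [ 3.40976098e-01  1.61483111e-04 -1.49518361e+00]
6 slide [ 2.1 -0.5  1. ] turn [ 0.17 -0.98 -0.  ] edge [508. 261. 107.]
12 slide [ 4.  -0.1  1.3] turn [ 0.35 -1.97 -0.  ] edge [515. 262. 100.]
18 slide [5.9 0.2 1.9] turn [ 0.52 -2.95 -0.  ] edge [523. 263.  94.]
24 slide [7.7 0.5 2.6] turn [ 0.69 -3.94 -0.  ] edge [532. 265.  89.]
30 slide [9.5 0.8 3.5] turn [ 0.87 -4.92 -0.  ] edge [541. 266.  84.]
36 slide [11.1  1.1  4.6] turn [ 1.04 -5.91 -0.  ] edge [551. 268.  81.]
42 slide [12.6  1.4  5.8] turn [ 1.22 -6.89 -0.  ] edge [561. 270.  78.]
48 slide [14.   1.6  7.2] turn [ 1.39 -7.88 -0.  ] edge [571. 272.  77.]
```

View pics/t9.png

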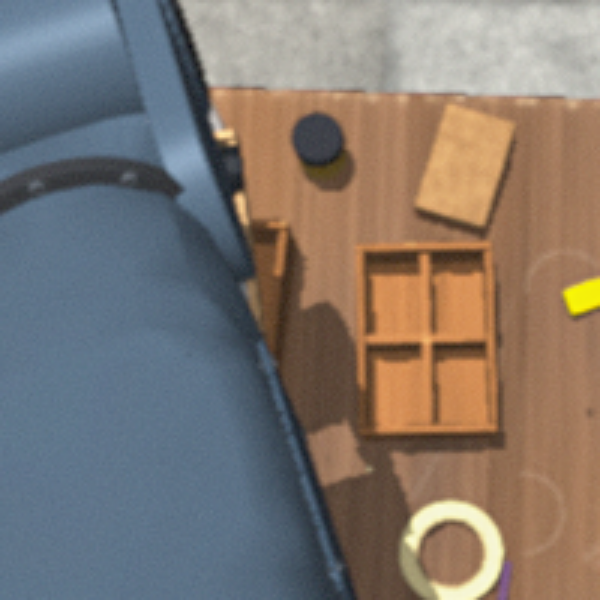

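Request:
{"api": "move_arm", "payload": {
  "slide": [
    [4,0,1],
    [8,0,1],
    [13,0,2],
    [17,0,3],
    [19,1,3],
    [21,1,5],
    [23,1,6],
    [24,1,7],
    [24,1,7],
    [24,1,7]
  ],
  "turn": [
    [0.17,-0.98,0],
    [0.35,-1.97,0],
    [0.55,-3.15,0],
    [0.78,-4.43,0],
    [1.0,-5.71,0],
    [1.2,-6.8,0],
    [1.39,-7.88,0],
    [1.39,-7.88,0],
    [1.39,-7.88,0],
    [1.39,-7.88,0]
  ]
}}

```text
clock: 15.65
tool_pos: [0.6078, 0.2795, 0.1796]
orientation: [-179.3, 46.1, -170.0]
contact_force: [-0.2, -0.2, -0.8]
grip_width: 0.0168
```

```bash
python3 d.py 588 274 156 180 0 190; python3 - <<'E'
from rig import env
from h import *
s=env.camera("side");t=env.camera("top");print(env.state()["contact_force"],env.state()["orientation"],env.state()["grip_width"])
a=cv2.resize(s["color"][80:300,220:420],None,fx=2.4,fy=2.4);b=cv2.resize(t["color"][70:270,170:330],None,fx=2.64,fy=2.64)
cv2.imwrite("pics/s10.png",a);cv2.imwrite("pics/t10.png",b)
E
```

```text
15.65 q [ 25.3  24.8 110.1 -89.3  11.5  10. ] slide [-19.8  -5.5 -23.6] turn [-1.24  7.58  0.04]
[ 0.19384439  0.33175856 -1.54771783] [-179.63286658   45.98527712 -170.37356977] 0.016882667700270002
```

View pics/s10.png

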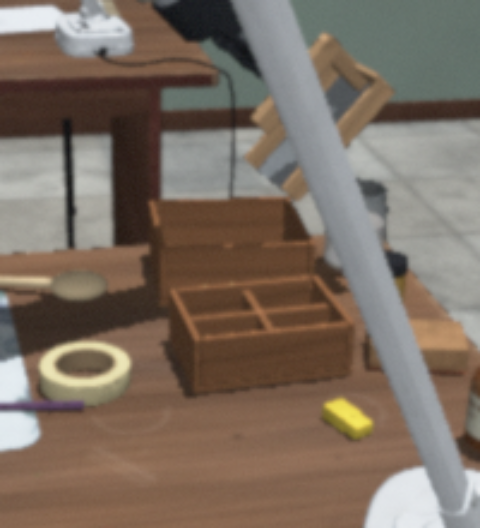

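View pics/t10.png

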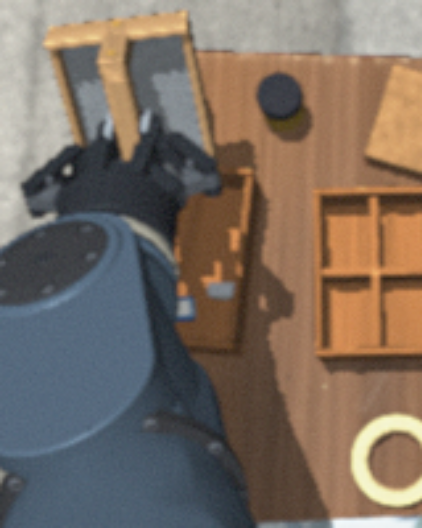

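The tray is empty at 46°. The eraser (top crop (185,308), blue) and the sharpener ((220,290), grey) are both inside the plain box. Now I'll level and carry back.

Request:
{"api": "move_arm", "payload": {
  "slide": [
    [0,0,8],
    [-3,-1,15],
    [-6,-2,20],
    [-9,-3,22],
    [-12,-4,24],
    [-15,-5,25],
    [-18,-5,25],
    [-20,-6,25],
    [-20,-6,25],
    [-20,-6,25]
  ],
  "turn": [
    [-0.1,0.6,0],
    [-0.3,1.7,0],
    [-0.5,2.9,0],
    [-0.7,4.1,0],
    [-0.9,5.3,0],
    [-1.05,6.5,0],
    [-1.24,7.58,0.04],
    [-1.24,7.58,0.04],
    [-1.24,7.58,0.04],
    [-1.24,7.58,0.04]
  ]
}}

```text
clock: 16.75
tool_pos: [0.5886, 0.2735, 0.204]
orientation: [179.8, -0.2, -170.0]
contact_force: [0.2, 0.2, -2.4]
grip_width: 0.017
```

```bash
python3 d.py 446 -97 200 180 0 190
```

```text
16.75 q [ 20.7  32.   80.2   0.2  68.  -79.3] slide [-142.6 -370.5   -4. ] turn [-0.02 -0.04  0.  ]
```

Request:
{"api": "move_arm", "payload": {
  "slide": [
    [-3,-8,0],
    [-9,-22,0],
    [-17,-43,0],
    [-26,-67,0],
    [-36,-93,0],
    [-46,-119,0],
    [-55,-144,0],
    [-63,-165,0],
    [-69,-179,0],
    [-71,-185,0]
  ],
  "turn": [
    [0,0,0],
    [0,0,0],
    [0,0,0],
    [0,0,0],
    [0,0,0],
    [0,0,0],
    [0,0,0],
    [0,0,0],
    [0,0,0],
    [0,0,0]
  ]
}}

```text
clock: 17.75
tool_pos: [0.5165, 0.0876, 0.2042]
orientation: [179.8, -0.2, -170.0]
contact_force: [0.7, 0.7, -0.9]
grip_width: 0.017
```

Request:
{"api": "move_arm", "payload": {
  "slide": [
    [-3,-8,0],
    [-9,-22,0],
    [-17,-43,0],
    [-26,-67,0],
    [-36,-93,0],
    [-46,-119,0],
    [-55,-144,0],
    [-63,-165,0],
    [-69,-179,0],
    [-71,-185,0]
  ],
  "turn": [
    [0,0,0],
    [0,0,0],
    [0,0,0],
    [0,0,0],
    [0,0,0],
    [0,0,0],
    [0,0,0],
    [0,0,0],
    [0,0,0],
    [0,0,0]
  ]
}}

```text
clock: 18.75
tool_pos: [0.4449, -0.0985, 0.2041]
orientation: [179.8, -0.2, -170.0]
contact_force: [0.6, -0.4, -1.2]
grip_width: 0.017
```

```bash
python3 d.py 446 -97 42.5 180 0 190; python3 - <<'E'
from rig import env
from h import *
s=env.camera("side");t=env.camera("top")
a=cv2.resize(s["color"][80:320,220:420],None,fx=2,fy=2);b=cv2.resize(t["color"][70:270,170:370],None,fx=2.4,fy=2.4)
cv2.imwrite("pics/st11.png",np.hstack([a[:480],b[:480,:400]]));print(a.shape,b.shape)
E
```

```text
18.75 q [-1.840e+01  1.230e+01  1.096e+02  1.000e-01  5.830e+01 -1.184e+02] slide [   1.1    1.5 -161.6] turn [-0.02 -0.03  0.  ]
(480, 400, 3) (480, 480, 3)
```

View pics/st11.png

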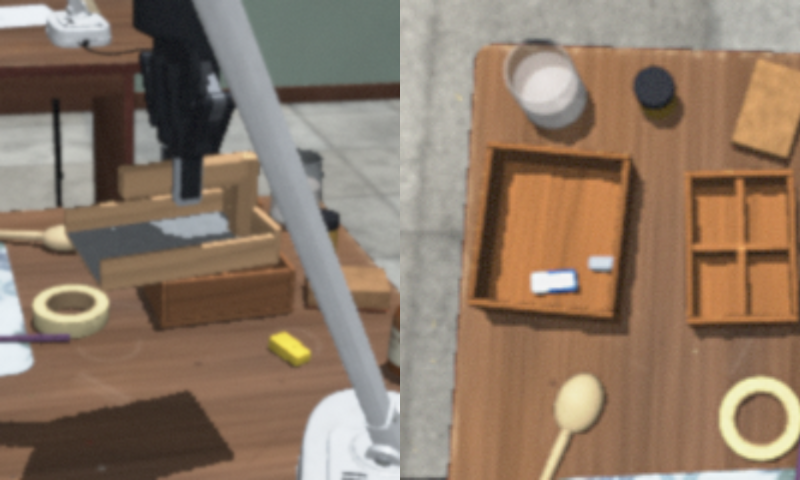

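Both pieces lie in the plain box at crop (553,282) and (600,263), the box hasn't moved, and the tray is empty. Lowering the tray to its old place.

Request:
{"api": "move_arm", "payload": {
  "slide": [
    [0,0,-6],
    [1,1,-20],
    [1,1,-38],
    [1,1,-58],
    [1,1,-80],
    [1,1,-102],
    [1,1,-121],
    [1,1,-135],
    [1,1,-144],
    [1,1,-148]
  ],
  "turn": [
    [0,0,0],
    [0,-0.03,0],
    [0,-0.03,0],
    [0,-0.03,0],
    [-0.02,-0.03,0],
    [-0.02,-0.03,0],
    [-0.02,-0.03,0],
    [-0.02,-0.03,0],
    [-0.02,-0.03,0],
    [-0.02,-0.03,0]
  ]
}}

```text
clock: 19.85
tool_pos: [0.4462, -0.0963, 0.0553]
orientation: [180.0, -0.1, -170.0]
contact_force: [0.2, -0.3, -1.3]
grip_width: 0.0171
```

Request:
{"api": "move_arm", "payload": {
  "slide": [
    [0,0,-2],
    [0,0,-4],
    [0,0,-6],
    [0,0,-8],
    [0,0,-10],
    [0,0,-11],
    [0,0,-12],
    [0,0,-12]
  ],
  "turn": [
    [0,0,0],
    [0,0,0],
    [0,0,0],
    [0,0,0],
    [0,0,0],
    [0,0,0],
    [0,0,0],
    [0,0,0]
  ]
}}

```text
clock: 20.65
tool_pos: [0.4462, -0.0963, 0.0432]
orientation: [180.0, -0.1, -170.0]
contact_force: [0.2, 0.5, -2.0]
grip_width: 0.0169
```

```bash
python3 d.py 446 -97 42.3 180 0 190; python3 - <<'E'
from rig import env
from h import *
s=env.camera("side");print(env.state()["contact_force"])
a=cv2.resize(s["color"][150:340,200:400],None,fx=3,fy=3);cv2.imwrite("pics/s12.png",a)
E
```

```text
20.65 q [ -18.    28.4  115.9    0.    35.8 -118.1] slide [-0.2 -0.7 -0.9] turn [-0.01 -0.01 -0.01]
[-1.64290746e-03 -3.18215797e-01 -2.03950203e+00]
```

View pics/s12.png

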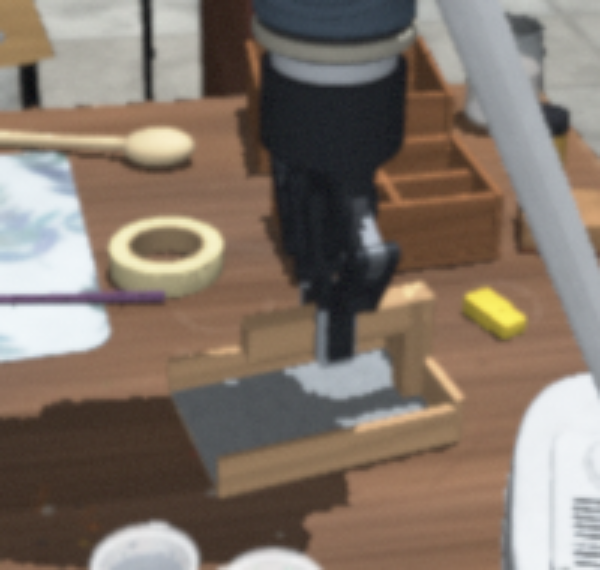

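Request:
{"api": "move_arm", "payload": {
  "slide": [
    [0,0,-0.5],
    [0,0,-1],
    [0,0,-1.5],
    [0,0,-1.5]
  ],
  "turn": [
    [0,0,0],
    [0,0,0],
    [0,0,0],
    [0,0,0]
  ]
}}

```text
clock: 21.1
tool_pos: [0.4462, -0.0963, 0.0424]
orientation: [180.0, -0.1, -170.0]
contact_force: [-4.3, 1.5, 12.3]
grip_width: 0.0168
```

On the table now (force up to 12 N upward). Opening and retreating.

Request:
{"api": "move_arm", "payload": {
  "slide": [
    [0,0,0],
    [0,0,0],
    [0,0,0],
    [0,0,0],
    [0,0,0],
    [0,0,0],
    [0,0,0],
    [0,0,0],
    [0,0,0],
    [0,0,0]
  ],
  "turn": [
    [0,0,0],
    [0,0,0],
    [0,0,0],
    [0,0,0],
    [0,0,0],
    [0,0,0],
    [0,0,0],
    [0,0,0],
    [0,0,0],
    [0,0,0]
  ],
  "grip": 0.0
}}

```text
clock: 22.1
tool_pos: [0.4462, -0.0963, 0.0424]
orientation: [180.0, -0.1, -170.0]
contact_force: [-0.3, -0.3, -0.1]
grip_width: 0.085
```

Request:
{"api": "move_arm", "payload": {
  "slide": [
    [0,0,6],
    [0,0,16],
    [0,0,32],
    [0,0,55],
    [0,0,80],
    [0,0,110],
    [0,0,140],
    [0,0,165],
    [0,0,180],
    [0,0,180]
  ],
  "turn": [
    [0,0,0],
    [0,0,0],
    [0,0,0],
    [0,0,0],
    [0,0,0],
    [0,0,0],
    [0,0,0],
    [0,0,0],
    [0,0,0],
    [0,0,0]
  ]
}}

```text
clock: 23.1
tool_pos: [0.447, -0.0966, 0.225]
orientation: [-179.9, 0.2, -170.0]
contact_force: [-0.0, 0.2, -0.6]
grip_width: 0.085
```

```bash
python3 - <<'E'
from rig import env
from h import *
s=env.camera("side");t=env.camera("top");print(env.state()["clock"],env.state()["contact_force"])
a=cv2.resize(s["color"][120:330,220:420],None,fx=2,fy=2);b=cv2.resize(t["color"][70:280,180:380],None,fx=2,fy=2)
cv2.imwrite("pics/st13.png",np.hstack([a,b]))
B=lambda u,v:(190+(u+.5)/3-.5,120+(v+.5)/3-.5)
print([(onz(t,180+(u)/2,70+v/2,.06)*1000).round() for u,v in((45,126),(0,0))])
E
```

```text
23.2 [0.06826265 0.16620977 0.09997697]
[array([602., 342.,  60.]), array([743., 399.,  60.])]
```

View pics/st13.png

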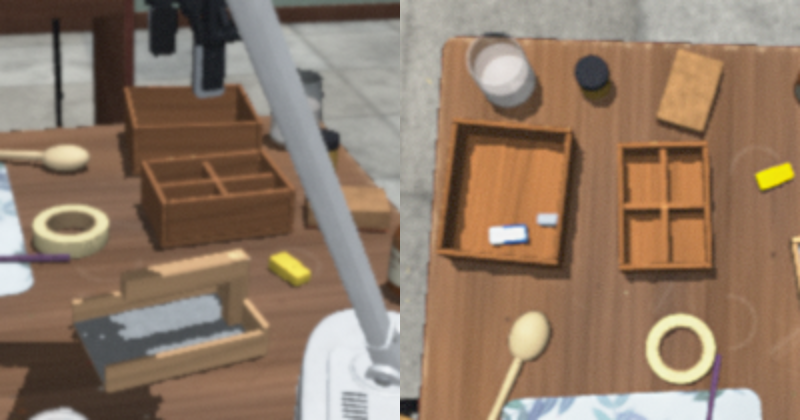

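The tray is flat and empty, and both pieces are in the plain box at crop (508,235) and (547,219). I'll check that the box hasn't shifted, then hand in.

```bash
python3 - <<'E'
from rig import env
from h import *
a=cv2.imread("pics/top0.png")[120:215,190:280];b=env.camera("top")["color"][120:215,190:280]
print(cv2.phaseCorrelate(np.float32(cv2.cvtColor(a,7-1)),np.float32(cv2.cvtColor(b,6))))
s=env.state();print(s["contact_force"],np.abs(s["joint_velocities"]).max())
print(env.job_done())
E
```

```text
((0.13158416148741026, -0.06586516479953985), 0.6463728688381336)
[-0.67597095  0.29418345 -0.56098971] 0.7897346650630244
the job is handed in; nothing more can be done
None
```

The job is done and handed in at about 23 s. I picked up the tray by its grip bar, carried it level to the plain box and tipped it to about 46°. The eraser and sharpener both slid into that box, and I set the empty tray flat back down where it had stood.

**Last checks:**
- The top view shows both pieces inside the plain box.
- The box shifted only about 0.1 px between the first and last pictures, which is within measurement noise.
- The tray is flat and empty, the gripper is open and clear, and the force reads about zero.
- The highest force I read was about 13 N, when the tray touched down.

**What went wrong or disagreed:**
- **Trial tip:** I tried the tip with an empty gripper first, and joint 6 reached the end of its range. I turned the gripper half a turn before grasping the tray.
- **Real tip:** It ended close to joint 4's limit, at -89.3° against -89.99°. The tool came to rest about 19 mm from the pose I asked for, most of it above, and reached 46° instead of 48°. The tray still emptied fully.
- **Lamp:** A desk lamp stood in the arm's path and its head was mostly out of view. I passed over it with a wide margin and felt no contact.

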